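Vent the gas manifold, shut its valve and reopen it two turns

TASK

Set the small gas manifold: first push its green vent plunger all the way down and let it spring back, then crank the red valve wheel clockwise until it stops. From the stop, open the valve exactly two full turns counter-clockwise and finish there, still gripping the black crank handle with the fingers and holding it still. Leave the things standing round the manifold where they are.

Things in the scene. Friction and masses are not known exactly. Their poses are not given: they have to be found in the camera images.
- manifold: Gas manifold fixed to the bench: grey plate 100 (x) x 270 (y) x 8 mm under an aluminium bar 36 mm high. Origin: centre of the underside, on the bench; z up. In its frame the valve axis is at x 0, y -75 mm, the plunger axis at x 0, y +75 mm, a gauge 47 mm high between. A white mark on the plate, on the -x side of the valve axis, shows where the crank handle stands at the closed stop.
- valve (a joint): Turn of the wheel about its vertical axis, rad: 0 at the closed stop (rigid), growing as it opens, counter-clockwise seen from above, to 22.0 at most; two turns is 12.566. Starts 0.24 to 0.86 turns open. It does not rise, needs about 3 N at the handle and stays where left. Seen from the axis, the handle lies at this angle counter-clockwise from the manifold's -x direction.
- wheel_center (a point): Centre of the red valve wheel (a ring, 94 mm over all, 10 mm thick, with three spokes) on its axis, 68 mm above the bench. Nothing of wheel or hub is higher than 76 mm above the bench but the handle.
- handle_foot (a point): Foot of the black crank handle, on the handle's axis, 76 mm above the bench and 42 mm from the wheel's axis; it goes round with the wheel.
- crank_handle: Black crank handle, an upright round grip 20 mm across and 48 mm tall, standing on the wheel's rim; origin at its foot (same point as point handle_foot), z up. It spins freely on its pin, so fingers holding it need not turn while they lead it round the circle of 42 mm radius.
- plunger (a joint): Stroke of the green vent plunger, m: 0 is up, 0.012 fully down (rigid stop). Pushed straight down; the spring takes 1.5 N at the start and 6 N at the bottom and lifts it back by itself.
- plunger_top (a point): Top centre of the plunger's green mushroom cap (30 mm across at its widest, flat top 22 mm across), 88 mm above the bench when up; it sinks with the plunger.
- beaker: Bystander: clear beaker, 50 mm across, 61 mm tall; origin under its centre.
- blue_jar: Bystander: small jar with a blue lid, 36 mm across, 48 mm tall; origin under its centre.
- dropper_bottle: Bystander: brown dropper bottle, 33 mm across, 102 mm tall; origin under its centre.
- tape_roll: Bystander: black roll of tape lying flat, 55 mm across, 19 mm tall; origin under its centre.

How it is judged:
By the outcome, as a careful person would: the job done as asked, in the order asked, and still so for the second after the job is handed in, while the arm keeps its last pose, push and grip.
It also fails if it takes over 64 s, if anything falls off the work surface, if the arm or the gripper's body presses on something with over 40 N, if the wrist force passes 120 N, or if a joint passes its speed limit or range.

ROBOT

A 7-joint arm with a two-finger parallel gripper is mounted at the origin on a cart in front of the work surface, level with it; the furniture and walls round the work are solid. World frame = base frame: x ahead of the robot, y to its left, z up, the work surface at z = 0. Lengths are in m, angles in rad, forces in N, time in s.
With the tool pointing down it reaches from about 0.35 to 0.775 m from the base axis. Payload 3.1 kg.
Tool frame: the origin (TCP) lies on the centre line of the jaws, within the pads' length; the fingertips stand 14 mm ahead of it and the grasp point (between the pads) lies 5 mm behind it; z points along the fingers, y is the line along which they close (so a half turn about z gives the same grasp; the last joint's range is limited). The gripper opens to 85 mm and grips with 20 to 120 N. Pads are 22 mm wide; open, the fingers measure 114 mm over their backs; the gripper's body (76 mm by 85 mm) begins 54 mm behind the grasp point. The pads swing forward as they close: fully open they stand 13 mm farther back than shut.
Start: joints at [1.173, 0.311, 0.014, 1.512, -0.004, 1.319, -0.027], TCP at [0.192, -0.516, 0.245] pointing down, gripper open.
Joint ranges: [-2.7, 2.7], [-0.3, 1.91], [-1.27, 1.3], [0.12, 2.57], [-1.44, 4.58], [0.2, 2.03], [-3.05, 3.05]. Speed limits (rad/s): [2.79, 2.79, 3.14, 3.14, 3.14, 3.14, 3.14].

INTERFACE

Orientations are given as a unit quaternion [w, x, y, z].
In Python, from rig import r gives the robot as it stands.
- The arm moves only by the tool drive_tool, never from a script. Its argument "motion" is a list of rows, each an object of numbers: "dx", "dy", "dz": the shift along the tool's x, y, z in m; "turn": the turn about the tool's z in rad; "gripper": the closure, from -1 (fully open) to 1 (shut), so that 0 is half open. In form: [{"dx": .., "dy": .., "dz": .., "turn": .., "gripper": ..}, ...]. A call has 1 to 12 rows; each row is the pose to reach, as a shift and turn from the pose commanded when the call began, along the tool's axes at that moment; what a row does not reach only later rows make up. A row lasts 1/8 s, in which the tool goes at most 62.5 mm and 10.7 degrees, less where a joint would pass 70% of its speed; a pose out of reach is approached as far as the arm can. A call with a gripper value outside its range is refused whole. The fingers move at their own pace and stop on an object; the grip force is fixed at half the most. Time passes only in rows, so rows that repeat a pose let the fingers close. It gives the time, the measured TCP pose, the force, the opening and the grip force at its end, in the units of the state.
- r.sense(): the state, without advancing time (a new reading comes with each control period).
- r.camera(name): name is "scene" or "side" or "wrist"; returns the picture (400x640x3 uint8, red, green, blue); there is no depth.
- r.calibration(name): a dict with "mtx" (3x3 intrinsics, pixels), "origin" and "rotation" of the camera in the world. Camera axes: x right, y up, looking along -z (the intrinsics and any distortion apply to the point x, -y, -z); pixel columns grow to the right and rows downward; lengths in m; the calibration is good to about 2 mm. The wrist camera is an equidistant fisheye: a pixel r from the principal point sees the ray r / f radians off the axis. A picture is of the moment at which its call begins: read the wrist's pose just before it. calibration takes no time and is no camera call; for the wrist camera it gives the pose at the moment of the call.
- r.finish_job(): hands the job in; it is judged then, once.
The state is a dict: "time_s": time; "joint_pos": joint angles; "qvel": joint speeds; "joint_efforts": joint torques, N m; "eef_pos": TCP position; "orientation": TCP orientation; "force": force on the tool from outside, world axes, zero at the start; "wrist_torque": the same for the moment, N m; "gripper_width": opening from 0.0 (shut) to 1.0 (fully open); "finger_force": force on a finger pad.
Only numpy, scipy, OpenCV 4.12 (cv2) and the standard library are available. Lean on these libraries where they do the work, as an engineer would, in place of code of your own. Each camera call takes 0.05 s, during which the arm holds its last target. There are 200 camera calls.

## Working session

There is one attempt and no reset: what is moved stays moved. The work goes in short steps, Python scripts to look and compute and a tool call to move; the robot and the scene stay as the last step left them, time stands still between calls to the robot, and variables do not carry over. Pictures are saved under pics/ and viewed, at most 10 in all, crops included, and the job is handed in when it is done.

Besides the shell and the picture viewer there is one more tool, called by a JSON object that holds its "name" and its "arguments". drive_tool: Moves the arm, as the interface text tells. Its arguments: {"type":"object","properties":{"motion":{"type":"array","items":{"type":"object","properties":{"dx":{"type":"number"},"dy":{"type":"number"},"dz":{"type":"number"},"turn":{"type":"number"},"gripper":{"type":"number"}}}}},"required":["motion"]}

```bash
mkdir -p pics; ls; python3 - <<'E'
from rig import r
import cv2,numpy as np
s=r.sense();print({k:np.round(v,3).tolist() for k,v in s.items()})
for n in("scene","side"):
    im=r.camera(n);cv2.imwrite(f"pics/{n}0.png",im[:,:,::-1]);c=r.calibration(n);print(n,{k:np.round(v,4).tolist() if not isinstance(v,str) else v for k,v in c.items()})
a=cv2.imread("pics/scene0.png");b=cv2.imread("pics/side0.png")
E
```

```text
pics
{'time_s': 0.0, 'joint_pos': [1.173, 0.312, 0.014, 1.513, -0.004, 1.319, -0.027], 'qvel': [-0.001, -0.001, 0.002, 0.0, 0.002, 0.0, 0.0], 'joint_efforts': [-0.0, -37.991, 0.146, -23.059, 0.012, 0.014, -0.0], 'eef_pos': [0.191, -0.515, 0.244], 'orientation': [-0.001, 0.984, 0.177, -0.0], 'force': [-0.053, 0.595, -0.223], 'wrist_torque': [0.008, -0.061, 0.017], 'finger_force': 0.0, 'gripper_width': 0.999}
scene {'mtx': [[518.006, 0.0, 312.53], [0.0, 518.006, 203.4404], [0.0, 0.0, 1.0]], 'origin': [-0.0565, 0.5364, 0.7497], 'rotation': [-0.3634, -0.1894, 0.4022, 0.8187]}
side {'mtx': [[407.5788, 0.0, 318.313], [0.0, 407.5788, 197.2786], [0.0, 0.0, 1.0]], 'origin': [0.4633, 0.6544, 0.5516], 'rotation': [-0.1013, -0.0624, 0.4754, 0.8717]}
```

View pics/scene0.png

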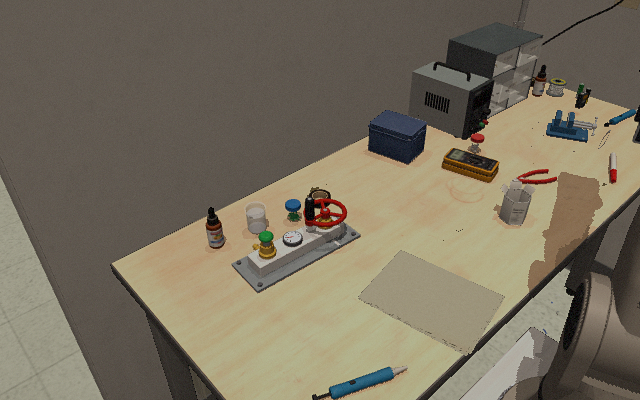

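View pics/side0.png

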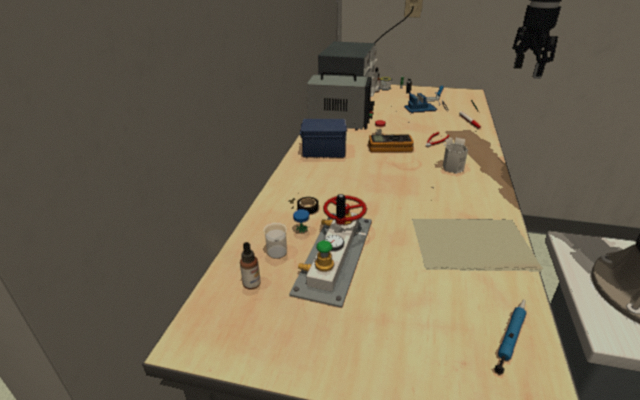

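The scene view shows the green cap at about (266,237), the wheel centre at (326,212) and the black handle at (310,207). The side view has them at (324,246), (345,208) and (341,207). The bystanders are on the far (+x) side of the manifold.

```bash
cat > h.py <<'E'
import cv2,numpy as np
from scipy.spatial.transform import Rotation as R
def ray(c,u,v,fish=False):
    K=np.array(c["mtx"]);q=np.array(c["rotation"]);
    M=q if q.shape==(3,3) else R.from_quat(q[[1,2,3,0]]).as_matrix()
    a=np.array([(u-K[0,2])/K[0,0],(v-K[1,2])/K[1,1]])
    if fish:
        t=np.hypot(*a);d=np.array([*(a*np.sin(t)/max(t,1e-9)),np.cos(t)])
    else: d=np.array([*a,1.])
    return np.array(c["origin"]),M@(d*[1,-1,-1])
def onz(c,u,v,z,fish=False):
    o,d=ray(c,u,v,fish);return o+d*(z-o[2])/d[2]
def blob(m,box=None):
    m=m.astype(np.uint8)
    if box: k=np.zeros_like(m);x0,y0,x1,y1=box;k[y0:y1,x0:x1]=1;m=m*k
    n,l,s,c=cv2.connectedComponentsWithStats(m);i=1+np.argmax(s[1:,4]);return s[i],c[i],l==i
def hsv(im): return cv2.cvtColor(im,cv2.COLOR_RGB2HSV)
def green(h): return (abs(h[...,0].astype(int)-60)<18)&(h[...,1]>120)&(h[...,2]>50)
def red(h): return ((h[...,0]<8)|(h[...,0]>172))&(h[...,1]>150)&(h[...,2]>60)
E
python3 - <<'E'
from rig import r
from h import *
B={"scene":(230,180,370,290),"side":(290,185,380,300)}
for n in B:
    c=r.calibration(n);im=cv2.imread(f"pics/{n}0.png")[:,:,::-1].copy();h=hsv(im)
    s,g,_=blob(green(h),B[n]);print(n,"green",s,g.round(1),onz(c,*g,.082).round(4))
    m=red(h);s,g,l=blob(m,B[n])
    ys,xs=np.nonzero(m&(np.indices(m.shape)[1]>B[n][0])&(np.indices(m.shape)[1]<B[n][2])&(np.indices(m.shape)[0]>B[n][1])&(np.indices(m.shape)[0]<B[n][3]))
    P=np.array([onz(c,x,y,.068)[:2] for x,y in zip(xs,ys)])
    (cc,rr)=cv2.minEnclosingCircle(P.astype(np.float32));print("wheel",s,np.round(cc,4),rr)
    bx={"scene":(300,188,318,232),"side":(334,190,349,226)}[n]
    s,g,_=blob(im.max(2)<45,bx);print("black",s,g.round(1),onz(c,*g,.1).round(4), onz(c,s[0]+s[2]/2,s[1]+1.5,.124).round(4))
q=r.sense()["orientation"];print(R.from_quat(np.array(q)[[1,2,3,0]]).as_matrix().round(3))
E
```

```text
scene green [259 231  14  12 129] [265.5 236.3] [0.5918 0.1004 0.082 ]
wheel [303 198  44  29 534] [ 0.5792 -0.0194] 0.0790318101644516
black [305 190  13  30 214] [309.9 207.1] [ 0.585  -0.0108  0.1   ] [ 0.5986 -0.028   0.124 ]
side green [317 241  16  12 142] [323.9 246.5] [0.5932 0.1016 0.082 ]
wheel [324 196  43  28 399] [ 0.582  -0.0446] 0.05256137251853943
black [337 196   9  23 165] [340.5 206.9] [ 0.5837 -0.0031  0.1   ] [ 0.5816 -0.0006  0.124 ]
[[ 0.937  0.348 -0.001]
 [ 0.348 -0.937  0.002]
 [-0.    -0.002 -1.   ]]
```

{"name": "drive_tool", "arguments": {"motion": [{"dx": 0.05,"dy": -0.037,"dz": 0.0,"turn": -0.1,"gripper": 1},{"dx": 0.1,"dy": -0.074,"dz": 0.0,"turn": -0.2,"gripper": 1},{"dx": 0.15,"dy": -0.111,"dz": 0.0,"turn": -0.3,"gripper": 1},{"dx": 0.2,"dy": -0.148,"dz": 0.0,"turn": -0.42,"gripper": 1},{"dx": 0.25,"dy": -0.185,"dz": 0.0,"turn": -0.54,"gripper": 1},{"dx": 0.3,"dy": -0.222,"dz": 0.0,"turn": -0.66,"gripper": 1},{"dx": 0.35,"dy": -0.259,"dz": 0.0,"turn": -0.78,"gripper": 1},{"dx": 0.4,"dy": -0.296,"dz": 0.0,"turn": -0.9,"gripper": 1},{"dx": 0.45,"dy": -0.333,"dz": 0.0,"turn": -1.0,"gripper": 1},{"dx": 0.5,"dy": -0.37,"dz": 0.01,"turn": -1.1,"gripper": 1},{"dx": 0.55,"dy": -0.407,"dz": 0.02,"turn": -1.2,"gripper": 1},{"dx": 0.59,"dy": -0.437,"dz": 0.03,"turn": -1.215,"gripper": 1}]}}

```text
time_s: 1.6
eef_pos: [0.5931, 0.1018, 0.2143]
orientation: [-0.001, 0.706, 0.708, -0.0]
force: [-0.4, -1.7, 0.2]
gripper_width: 0.003
finger_force: 0.0
```

```bash
python3 - <<'E'
from rig import r
from h import *
s=r.sense();c=r.calibration("wrist");im=r.camera("wrist");s=r.sense()
cv2.imwrite("pics/w1.png",im[:,:,::-1])
import json;json.dump({k:np.array(v).tolist() for k,v in c.items() if not isinstance(v,str)},open("w1.json","w"))
print(s["time_s"],s["eef_pos"].round(4) if hasattr(s["eef_pos"],"round") else s["eef_pos"],s["gripper_width"],s["force"],s["joint_pos"]);print(R.from_quat(np.array(s["orientation"])[[1,2,3,0]]).as_matrix().round(3));print(c)
E
```

```text
1.65 [0.5939 0.1104 0.212 ] 0.0052895468921990915 [3.32162751 5.62164961 0.73905686] [ 0.1795746   0.50541584 -0.58862822  1.39155723  0.27127723  1.32558126
 -0.40546049]
[[-0.01   1.    -0.001]
 [ 1.     0.01   0.009]
 [ 0.009 -0.001 -1.   ]]
{'mtx': array([[309.70691629,   0.        , 320.07026854],
       [  0.        , 309.70691629, 197.45693717],
       [  0.        ,   0.        ,   1.        ]]), 'origin': array([0.59206168, 0.16983713, 0.34221206]), 'rotation': array([ 9.90522845e-01, -1.37336869e-01,  3.27509983e-04,  1.72349143e-03])}
```

View pics/w1.png

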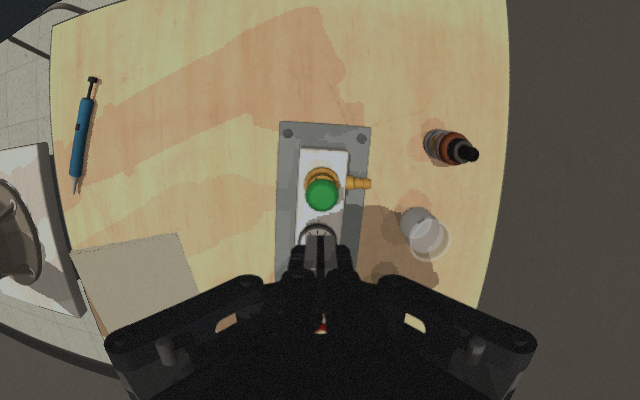

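The wrist view shows the green cap at (322,194) and the plate's end corners at about (280,122) and (371,127). The valve is hidden behind the gripper.

```bash
python3 - <<'E'
from rig import r
from h import *
import json
c=json.load(open("w1.json"));im=cv2.imread("pics/w1.png")[:,:,::-1].copy()
s,g,_=blob(green(hsv(im)),(280,150,380,230));G=onz(c,*g,.085,True);print(s,g,G)
a=onz(c,280,122,.008,True);b=onz(c,371,127,.008,True);print(a,b,np.degrees(np.arctan2(*(b-a)[[1,0]])),np.hypot(*(b-a)[:2]))
print([onz(c,u,v,.1,True).round(3) for u,v in((472,154),)],onz(c,430,240,.06,True))
th=np.arctan2(*(b-a)[[1,0]]);print("valve",G[:2]+.15*np.array([np.sin(th),-np.cos(th)]))
s=r.sense();print(s["eef_pos"],s["force"])
E
```

```text
[306 179  32  32 798] [321.50125313 194.63659148] [0.59323829 0.09964124 0.085     ]
[0.54864733 0.15947754 0.008     ] [0.64675486 0.15463829 0.008     ] -2.8238791318007634 0.09822680863540259
[array([0.722, 0.14 , 0.1  ])] [0.70620167 0.04459705 0.06      ]
valve [ 0.58584838 -0.05017661]
[0.59386418 0.11043195 0.21197171] [3.32162751 5.62164961 0.73905686]
```

{"name": "drive_tool", "arguments": {"motion": [{"dz": 0.03,"dx": 0.001,"gripper": 1},{"dz": 0.06,"dx": 0.001,"gripper": 1},{"dz": 0.09,"dx": 0.001,"gripper": 1},{"dz": 0.105,"dx": 0.001,"gripper": 1},{"dz": 0.107,"dx": 0.001,"gripper": 1},{"dz": 0.107,"dx": 0.001,"gripper": 1}]}}

```text
schema error: expected keys dx, dy, dz, turn, gripper
```

{"name": "drive_tool", "arguments": {"motion": [{"dz": 0.008,"gripper": 1},{"dz": 0.014,"gripper": 1},{"dz": 0.018,"gripper": 1},{"dz": 0.018,"gripper": 1}]}}

```text
schema error: expected keys dx, dy, dz, turn, gripper
```

{"name": "drive_tool", "arguments": {"motion": [{"dx": 0.001,"dy": 0,"dz": 0.03,"turn": 0,"gripper": 1},{"dx": 0.001,"dy": 0,"dz": 0.06,"turn": 0,"gripper": 1},{"dx": 0.001,"dy": 0,"dz": 0.09,"turn": 0,"gripper": 1},{"dx": 0.001,"dy": 0,"dz": 0.105,"turn": 0,"gripper": 1},{"dx": 0.001,"dy": 0,"dz": 0.107,"turn": 0,"gripper": 1},{"dx": 0.001,"dy": 0,"dz": 0.107,"turn": 0,"gripper": 1}]}}

```text
time_s: 2.4
eef_pos: [0.5931, 0.1008, 0.1093]
orientation: [0.0, 0.707, 0.707, 0.001]
force: [-0.5, 0.3, 0.3]
gripper_width: 0.002
finger_force: 0.0
```

{"name": "drive_tool", "arguments": {"motion": [{"dx": 0,"dy": 0,"dz": 0.006,"turn": 0,"gripper": 1},{"dx": 0,"dy": 0,"dz": 0.012,"turn": 0,"gripper": 1},{"dx": 0,"dy": 0,"dz": 0.018,"turn": 0,"gripper": 1},{"dx": 0,"dy": 0,"dz": 0.019,"turn": 0,"gripper": 1},{"dx": 0,"dy": 0,"dz": 0.019,"turn": 0,"gripper": 1}]}}

```text
time_s: 3.02
eef_pos: [0.5935, 0.101, 0.0904]
orientation: [0.001, 0.707, 0.707, 0.001]
force: [0.3, -0.8, 5.9]
gripper_width: 0.001
finger_force: 2.8
```

{"name": "drive_tool", "arguments": {"motion": [{"dx": 0,"dy": 0,"dz": 0.002,"turn": 0,"gripper": 1},{"dx": 0,"dy": 0,"dz": 0.004,"turn": 0,"gripper": 1},{"dx": 0,"dy": 0,"dz": 0.004,"turn": 0,"gripper": 1}]}}

```text
time_s: 3.4
eef_pos: [0.5937, 0.1011, 0.0899]
orientation: [0.002, 0.707, 0.707, 0.001]
force: [-6.0, -2.3, 21.8]
gripper_width: -0.001
finger_force: 10.6
```

{"name": "drive_tool", "arguments": {"motion": [{"dx": 0,"dy": 0,"dz": -0.03,"turn": 0,"gripper": 1},{"dx": 0,"dy": 0,"dz": -0.08,"turn": 0,"gripper": 1},{"dx": -0.04,"dy": 0,"dz": -0.13,"turn": 0,"gripper": 0.5},{"dx": -0.09,"dy": 0,"dz": -0.16,"turn": 0,"gripper": 0},{"dx": -0.14,"dy": 0,"dz": -0.16,"turn": 0,"gripper": 0},{"dx": -0.19,"dy": 0,"dz": -0.16,"turn": 0,"gripper": 0},{"dx": -0.22,"dy": 0,"dz": -0.16,"turn": 0,"gripper": 0},{"dx": -0.23,"dy": 0,"dz": -0.16,"turn": 0,"gripper": 0},{"dx": -0.23,"dy": 0,"dz": -0.16,"turn": 0,"gripper": 0},{"dx": -0.23,"dy": 0,"dz": -0.16,"turn": 0,"gripper": 0}]}}

```text
time_s: 4.65
eef_pos: [0.5925, -0.1265, 0.2453]
orientation: [-0.001, 0.706, 0.708, 0.001]
force: [0.3, 0.8, 0.1]
gripper_width: 0.501
finger_force: 0.0
```

```bash
python3 - <<'E'
from rig import r
from h import *
import json
c=r.calibration("wrist");im=r.camera("wrist")
cv2.imwrite("pics/w2.png",im[:,:,::-1])
json.dump({k:np.array(v).tolist() for k,v in c.items() if not isinstance(v,str)},open("w2.json","w"))
s=r.sense();print(s["time_s"],s["eef_pos"],s["force"],s["gripper_width"])
h=hsv(im);s,g,_=blob(green(h),(150,0,500,300));print("green",s,onz(c,*g,.085,True))
m=red(h);s,g,l=blob(m,(200,0,450,330));print("red",s,g)
ys,xs=np.nonzero(l);P=np.array([onz(c,x,y,.072,True)[:2] for x,y in zip(xs,ys)],np.float32)
cc,rr=cv2.minEnclosingCircle(P);print("wheel",cc,rr)
cv2.imwrite("pics/w2c.png",cv2.resize(im[60:320,180:460,::-1],None,fx=2,fy=2))
E
```

```text
4.7 [ 0.59259697 -0.12657605  0.24536622] [0.14004673 0.67177259 0.5613247 ] 0.5062110831366673Traceback (most recent call last):
  File "<stdin>", line 8, in <module>
  File "h.py", line 16, in blob
    n,l,s,c=cv2.connectedComponentsWithStats(m);i=1+np.argmax(s[1:,4]);return s[i],c[i],l==i
                                                    ~~~~~~~~~^^^^^^^^^
    return _wrapfunc(a, 'argmax', axis=axis, out=out, **kwds)
    return bound(*args, **kwds)
ValueError: attempt to get argmax of an empty sequence
```

View pics/w2.png

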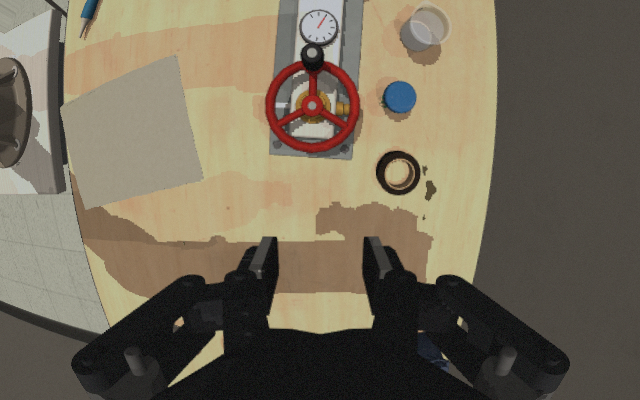

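Wheel centre is at about (312,106), the handle top at (312,52), on the gauge side, and the white mark at (282,106).

```bash
python3 - <<'E'
from rig import r
from h import *
import json
c=json.load(open("w2.json"));im=cv2.imread("pics/w2.png")[:,:,::-1].copy();h=hsv(im)
m=red(h);s,g,l=blob(m,(200,40,450,200));print("red",s,g)
ys,xs=np.nonzero(l);P=np.array([onz(c,x,y,.070,True)[:2] for x,y in zip(xs,ys)],np.float32)
cc,rr=cv2.minEnclosingCircle(P);print("wheel",cc,rr)
s,g,l=blob(im.max(2)<75,(295,38,330,72));print("handle",s,g)
print(onz(c,312,50,.124,True),"hub",onz(c,312,105,.074,True),"mark",onz(c,282,106,.008,True))
ro=onz(c,412,172,.01,True);print("tape",onz(c,398,173,.015,True),"jar",onz(c,400,97,.045,True))
print(r.sense()["eef_pos"])
E
```

```text
red [ 266   61   94   92 3084] [312.29798962 107.9539559 ]
wheel (0.5832093358039856, -0.05161591246724129) 0.04614849388599396
handle [301  38  29  34 535] [313.73271028  57.29158879]
[ 0.58456261 -0.00763635  0.124     ] hub [ 0.58346391 -0.05139564  0.074     ] mark [ 0.5466414 -0.0506488  0.008    ]
tape [ 0.68526027 -0.12838141  0.015     ] jar [ 0.67623477 -0.03936168  0.045     ]
[ 0.59259697 -0.12657605  0.24536622]
```

{"name": "drive_tool", "arguments": {"motion": [{"dx": 0.05,"dy": -0.004,"dz": 0.02,"turn": 0,"gripper": -0.2},{"dx": 0.1,"dy": -0.008,"dz": 0.045,"turn": 0,"gripper": -0.2},{"dx": 0.118,"dy": -0.008,"dz": 0.045,"turn": 0,"gripper": -0.2},{"dx": 0.118,"dy": -0.008,"dz": 0.045,"turn": 0,"gripper": -0.2},{"dx": 0.118,"dy": -0.008,"dz": 0.08,"turn": 0,"gripper": -0.2},{"dx": 0.118,"dy": -0.008,"dz": 0.115,"turn": 0,"gripper": -0.2},{"dx": 0.118,"dy": -0.008,"dz": 0.14,"turn": 0,"gripper": -0.2},{"dx": 0.118,"dy": -0.008,"dz": 0.147,"turn": 0,"gripper": -0.2},{"dx": 0.118,"dy": -0.008,"dz": 0.147,"turn": 0,"gripper": -0.2}]}}

```text
time_s: 5.82
eef_pos: [0.5852, -0.0128, 0.0989]
orientation: [0.001, 0.708, 0.706, 0.0]
force: [0.7, -0.1, 0.0]
gripper_width: 0.601
finger_force: 0.0
```

```bash
python3 - <<'E'
from rig import r
from h import *
s=r.sense();print(s["eef_pos"],s["force"]);a=r.camera("wrist");b=r.camera("side")
cv2.imwrite("pics/g1.png",np.hstack([a[100:400,170:470,::-1],cv2.resize(b[150:250,290:390,::-1],(300,300))]))
E
```

```text
[ 0.58516678 -0.0127624   0.09888163] [ 0.70979014 -0.09098759  0.03527769]
```

View pics/g1.png

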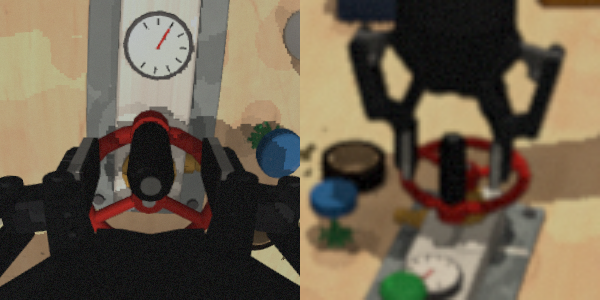

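The handle stands between the open fingers (left crop at about (150,170)), roughly centred. It is about 4 mm further along tool x, so I correct that and close.

{"name": "drive_tool", "arguments": {"motion": [{"dx": 0.004,"dy": 0,"dz": 0,"turn": 0,"gripper": -0.2},{"dx": 0.004,"dy": 0,"dz": 0,"turn": 0,"gripper": 0.5},{"dx": 0.004,"dy": 0,"dz": 0,"turn": 0,"gripper": 1},{"dx": 0.004,"dy": 0,"dz": 0,"turn": 0,"gripper": 1},{"dx": 0.004,"dy": 0,"dz": 0,"turn": 0,"gripper": 1},{"dx": 0.004,"dy": 0,"dz": 0,"turn": 0,"gripper": 1}]}}

```text
time_s: 6.68
eef_pos: [0.5849, -0.0071, 0.0989]
orientation: [0.0, 0.707, 0.707, 0.001]
force: [-0.5, 0.9, 4.2]
gripper_width: 0.219
finger_force: 58.5
```

```bash
python3 - <<'E'
from rig import r
from h import *
s=r.sense();print(s["time_s"],s["eef_pos"],s["force"],s["wrist_torque"],s["gripper_width"],s["finger_force"],s["joint_pos"].round(3))
p=s["eef_pos"];C=np.array([.584,-.0505]);v=p[:2]-C;print(np.degrees(np.arctan2(v[1],v[0])),np.hypot(*v))
M=R.from_quat(np.array(s["orientation"])[[1,2,3,0]]).as_matrix();print(M.round(3))
th0=np.radians(90)
for k in range(1,13):
    t=th0-np.radians(20*k);w=.042*np.array([np.cos(t)-np.cos(th0),np.sin(t)-np.sin(th0),0]);print(k,(M.T@w).round(4))
E
```

```text
6.675 [ 0.58491675 -0.00708622  0.09892092] [-0.54417406  0.89728359  4.22925508] [ 0.14554933  0.110936   -0.00100144] 0.2194490528829209 58.52739930152893 [ 0.354  0.559 -0.535  1.599  0.313  1.069 -0.265]
88.79029481382823 0.04342345958368007
[[-0.     1.     0.001]
 [ 1.     0.     0.   ]
 [ 0.     0.001 -1.   ]]
1 [-0.0025  0.0144  0.    ]
2 [-0.0098  0.027   0.    ]
3 [-0.021   0.0364  0.    ]
4 [-0.0347  0.0414  0.    ]
5 [-0.0493  0.0414  0.    ]
6 [-0.063   0.0364  0.    ]
7 [-0.0742  0.027   0.    ]
8 [-0.0815  0.0143 -0.    ]
9 [-0.084 -0.    -0.   ]
10 [-0.0815 -0.0144 -0.    ]
11 [-0.0742 -0.027  -0.0001]
12 [-0.063  -0.0364 -0.0001]
```

{"name": "drive_tool", "arguments": {"motion": [{"dx": -0.0025,"dy": 0.0144,"dz": 0,"turn": 0,"gripper": 1},{"dx": -0.0098,"dy": 0.027,"dz": 0,"turn": 0,"gripper": 1},{"dx": -0.021,"dy": 0.0364,"dz": 0,"turn": 0,"gripper": 1},{"dx": -0.0347,"dy": 0.0414,"dz": 0,"turn": 0,"gripper": 1},{"dx": -0.0347,"dy": 0.0414,"dz": 0,"turn": 0,"gripper": 1}]}}

```text
time_s: 7.3
eef_pos: [0.626, -0.0434, 0.0989]
orientation: [0.0, 0.708, 0.707, -0.0]
force: [-1.5, -0.2, 6.7]
gripper_width: 0.219
finger_force: 59.2
```

{"name": "drive_tool", "arguments": {"motion": [{"dx": -0.0146,"dy": 0.0,"dz": 0,"turn": 0,"gripper": 1},{"dx": -0.0283,"dy": -0.005,"dz": 0,"turn": 0,"gripper": 1},{"dx": -0.0395,"dy": -0.0144,"dz": 0,"turn": 0,"gripper": 1},{"dx": -0.0468,"dy": -0.0271,"dz": 0,"turn": 0,"gripper": 1},{"dx": -0.0493,"dy": -0.0414,"dz": 0,"turn": 0,"gripper": 1},{"dx": -0.0468,"dy": -0.0558,"dz": 0,"turn": 0,"gripper": 1},{"dx": -0.0395,"dy": -0.0684,"dz": 0,"turn": 0,"gripper": 1},{"dx": -0.0283,"dy": -0.0778,"dz": 0,"turn": 0,"gripper": 1},{"dx": -0.0283,"dy": -0.0778,"dz": 0,"turn": 0,"gripper": 1}]}}

```text
time_s: 8.43
eef_pos: [0.5481, -0.0707, 0.0989]
orientation: [0.001, 0.707, 0.707, 0.0]
force: [2.8, 3.4, 5.7]
gripper_width: 0.222
finger_force: 59.1
```

{"name": "drive_tool", "arguments": {"motion": [{"dx": 0.0066,"dy": -0.0031,"dz": 0,"turn": 0,"gripper": 1},{"dx": 0.0137,"dy": -0.005,"dz": 0,"turn": 0,"gripper": 1},{"dx": 0.0181,"dy": -0.0055,"dz": 0,"turn": 0,"gripper": 1},{"dx": 0.021,"dy": -0.0056,"dz": 0,"turn": 0,"gripper": 1},{"dx": 0.021,"dy": -0.0056,"dz": 0,"turn": 0,"gripper": 1},{"dx": 0.021,"dy": -0.0056,"dz": 0,"turn": 0,"gripper": 1}]}}

```text
time_s: 9.18
eef_pos: [0.5424, -0.0518, 0.0989]
orientation: [0.001, 0.708, 0.706, -0.001]
force: [1.4, -0.7, 7.1]
gripper_width: 0.22
finger_force: 59.6
```

{"name": "drive_tool", "arguments": {"motion": [{"dx": 0.001,"dy": 0,"dz": 0,"turn": 0,"gripper": 1},{"dx": 0.002,"dy": 0,"dz": 0,"turn": 0,"gripper": 1},{"dx": 0.003,"dy": 0.0001,"dz": 0,"turn": 0,"gripper": 1},{"dx": 0.003,"dy": 0.0001,"dz": 0,"turn": 0,"gripper": 1},{"dx": 0.003,"dy": 0.0001,"dz": 0,"turn": 0,"gripper": 1}]}}

```text
time_s: 9.8
eef_pos: [0.5423, -0.0494, 0.0988]
orientation: [0.001, 0.708, 0.706, -0.002]
force: [-0.2, -2.1, 8.3]
gripper_width: 0.219
finger_force: 59.6
```

{"name": "drive_tool", "arguments": {"motion": [{"dx": 0.001,"dy": 0,"dz": 0,"turn": 0,"gripper": 1},{"dx": 0.002,"dy": 0.0002,"dz": 0,"turn": 0,"gripper": 1},{"dx": 0.003,"dy": 0.0003,"dz": 0,"turn": 0,"gripper": 1},{"dx": 0.003,"dy": 0.0003,"dz": 0,"turn": 0,"gripper": 1},{"dx": 0.003,"dy": 0.0003,"dz": 0,"turn": 0,"gripper": 1}]}}

```text
time_s: 10.42
eef_pos: [0.5424, -0.0465, 0.0988]
orientation: [0.001, 0.708, 0.706, -0.002]
force: [-0.0, -3.8, 8.8]
gripper_width: 0.218
finger_force: 59.7
```

{"name": "drive_tool", "arguments": {"motion": [{"dx": 0.001,"dy": 0,"dz": 0,"turn": 0,"gripper": 1},{"dx": 0.002,"dy": 0.0002,"dz": 0,"turn": 0,"gripper": 1},{"dx": 0.003,"dy": 0.0005,"dz": 0,"turn": 0,"gripper": 1},{"dx": 0.003,"dy": 0.0005,"dz": 0,"turn": 0,"gripper": 1},{"dx": 0.003,"dy": 0.0005,"dz": 0,"turn": 0,"gripper": 1}]}}

```text
time_s: 11.05
eef_pos: [0.5424, -0.046, 0.0988]
orientation: [0.002, 0.709, 0.706, -0.003]
force: [-0.9, -6.2, 10.5]
gripper_width: 0.216
finger_force: 59.8
```

{"name": "drive_tool", "arguments": {"motion": [{"dx": 0.002,"dy": 0,"dz": 0,"turn": 0,"gripper": 1},{"dx": 0.004,"dy": 0,"dz": 0,"turn": 0,"gripper": 1},{"dx": 0.005,"dy": 0,"dz": 0,"turn": 0,"gripper": 1},{"dx": 0.005,"dy": 0,"dz": 0,"turn": 0,"gripper": 1},{"dx": 0.005,"dy": 0,"dz": 0,"turn": 0,"gripper": 1}]}}

```text
time_s: 11.68
eef_pos: [0.5424, -0.0458, 0.0988]
orientation: [0.004, 0.71, 0.704, -0.006]
force: [-1.9, -12.0, 10.3]
gripper_width: 0.223
finger_force: 59.8
```

```bash
python3 - <<'E'
from rig import r
from h import *
s=r.sense();print(s["eef_pos"],s["force"],s["wrist_torque"],R.from_quat(np.array(s["orientation"])[[1,2,3,0]]).as_matrix().round(3),s["joint_pos"].round(3))
a=r.camera("scene");b=r.camera("side")
cv2.imwrite("pics/st.png",np.hstack([cv2.resize(a[170:270,260:390,::-1],(390,300)),cv2.resize(b[150:250,290:390,::-1],(300,300))]))
E
```

```text
[ 0.54239965 -0.04579865  0.09876787] [ -1.88326044 -11.96290594  10.27364462] [-2.35010826  0.05599938  0.01051276] [[ 0.007  1.    -0.003]
 [ 1.    -0.007 -0.014]
 [-0.014 -0.003 -1.   ]] [ 0.445  0.487 -0.542  1.712  0.301  1.028 -0.212]
```

View pics/st.png

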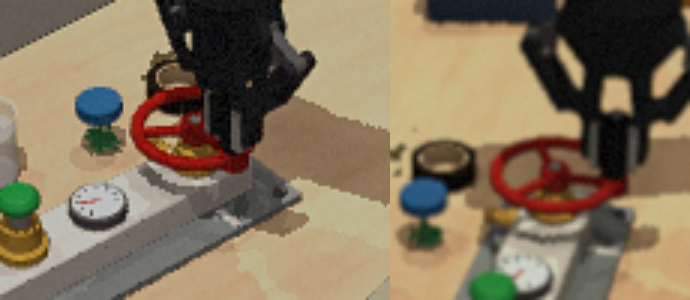

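The TCP stalled at y≈-0.046 while the force rose to 12 N, and the handle is on the -x (mark) side, so this is the closed stop. Next I work out the rows for two turns.

```bash
python3 - <<'E'
import numpy as np
C=np.array([.5843,-.049]);p=lambda d:C+.042*np.array([np.cos(np.radians(d)),np.sin(np.radians(d))])
st=np.array([.5430,-.0365])
for call in range(3):
    print("call",call)
    for k in range(1,13):
        q=p(176+240*call+20*k)-st;print('{"dx": %.3f, "dy": %.3f, "dz": 0, "turn": 0, "gripper": 1},'%(q[1],q[0]),end=" ")
    st=p(176+240*(call+1))
E
```

```text
call 0
{"dx": -0.024, "dy": 0.001, "dz": 0, "turn": 0, "gripper": 1}, {"dx": -0.037, "dy": 0.007, "dz": 0, "turn": 0, "gripper": 1}, {"dx": -0.047, "dy": 0.018, "dz": 0, "turn": 0, "gripper": 1}, {"dx": -0.053, "dy": 0.031, "dz": 0, "turn": 0, "gripper": 1}, {"dx": -0.054, "dy": 0.046, "dz": 0, "turn": 0, "gripper": 1}, {"dx": -0.050, "dy": 0.060, "dz": 0, "turn": 0, "gripper": 1}, {"dx": -0.042, "dy": 0.072, "dz": 0, "turn": 0, "gripper": 1}, {"dx": -0.030, "dy": 0.080, "dz": 0, "turn": 0, "gripper": 1}, {"dx": -0.015, "dy": 0.083, "dz": 0, "turn": 0, "gripper": 1}, {"dx": -0.001, "dy": 0.082, "dz": 0, "turn": 0, "gripper": 1}, {"dx": 0.012, "dy": 0.075, "dz": 0, "turn": 0, "gripper": 1}, {"dx": 0.022, "dy": 0.065, "dz": 0, "turn": 0, "gripper": 1}, call 1
{"dx": 0.006, "dy": -0.013, "dz": 0, "turn": 0, "gripper": 1}, {"dx": 0.007, "dy": -0.028, "dz": 0, "turn": 0, "gripper": 1}, {"dx": 0.003, "dy": -0.042, "dz": 0, "turn": 0, "gripper": 1}, {"dx": -0.006, "dy": -0.054, "dz": 0, "turn": 0, "gripper": 1}, {"dx": -0.018, "dy": -0.062, "dz": 0, "turn": 0, "gripper": 1}, {"dx": -0.032, 
[... 489 characters left out ...]
ripper": 1}, {"dx": 0.021, "dy": 0.020, "dz": 0, "turn": 0, "gripper": 1}, {"dx": 0.035, "dy": 0.023, "dz": 0, "turn": 0, "gripper": 1}, {"dx": 0.049, "dy": 0.022, "dz": 0, "turn": 0, "gripper": 1}, {"dx": 0.062, "dy": 0.016, "dz": 0, "turn": 0, "gripper": 1}, {"dx": 0.073, "dy": 0.005, "dz": 0, "turn": 0, "gripper": 1}, {"dx": 0.079, "dy": -0.008, "dz": 0, "turn": 0, "gripper": 1}, {"dx": 0.080, "dy": -0.023, "dz": 0, "turn": 0, "gripper": 1}, {"dx": 0.075, "dy": -0.037, "dz": 0, "turn": 0, "gripper": 1}, {"dx": 0.067, "dy": -0.049, "dz": 0, "turn": 0, "gripper": 1}, {"dx": 0.055, "dy": -0.057, "dz": 0, "turn": 0, "gripper": 1}, {"dx": 0.041, "dy": -0.060, "dz": 0, "turn": 0, "gripper": 1},
```

{"name": "drive_tool", "arguments": {"motion": [{"dx": -0.024,"dy": 0.001,"dz": 0,"turn": 0,"gripper": 1},{"dx": -0.037,"dy": 0.007,"dz": 0,"turn": 0,"gripper": 1},{"dx": -0.047,"dy": 0.018,"dz": 0,"turn": 0,"gripper": 1},{"dx": -0.053,"dy": 0.031,"dz": 0,"turn": 0,"gripper": 1},{"dx": -0.054,"dy": 0.046,"dz": 0,"turn": 0,"gripper": 1},{"dx": -0.05,"dy": 0.06,"dz": 0,"turn": 0,"gripper": 1},{"dx": -0.042,"dy": 0.072,"dz": 0,"turn": 0,"gripper": 1},{"dx": -0.03,"dy": 0.08,"dz": 0,"turn": 0,"gripper": 1},{"dx": -0.015,"dy": 0.083,"dz": 0,"turn": 0,"gripper": 1},{"dx": -0.001,"dy": 0.082,"dz": 0,"turn": 0,"gripper": 1},{"dx": 0.012,"dy": 0.075,"dz": 0,"turn": 0,"gripper": 1},{"dx": 0.022,"dy": 0.065,"dz": 0,"turn": 0,"gripper": 1}]}}

```text
time_s: 13.28
eef_pos: [0.6096, -0.0155, 0.0989]
orientation: [0.002, 0.708, 0.706, -0.0]
force: [3.1, -3.0, 6.6]
gripper_width: 0.215
finger_force: 59.4
```

{"name": "drive_tool", "arguments": {"motion": [{"dx": 0.006,"dy": -0.013,"dz": 0,"turn": 0,"gripper": 1},{"dx": 0.007,"dy": -0.028,"dz": 0,"turn": 0,"gripper": 1},{"dx": 0.003,"dy": -0.042,"dz": 0,"turn": 0,"gripper": 1},{"dx": -0.006,"dy": -0.054,"dz": 0,"turn": 0,"gripper": 1},{"dx": -0.018,"dy": -0.062,"dz": 0,"turn": 0,"gripper": 1},{"dx": -0.032,"dy": -0.065,"dz": 0,"turn": 0,"gripper": 1},{"dx": -0.046,"dy": -0.064,"dz": 0,"turn": 0,"gripper": 1},{"dx": -0.06,"dy": -0.057,"dz": 0,"turn": 0,"gripper": 1},{"dx": -0.07,"dy": -0.047,"dz": 0,"turn": 0,"gripper": 1},{"dx": -0.076,"dy": -0.034,"dz": 0,"turn": 0,"gripper": 1},{"dx": -0.077,"dy": -0.019,"dz": 0,"turn": 0,"gripper": 1},{"dx": -0.073,"dy": -0.005,"dz": 0,"turn": 0,"gripper": 1}]}}

```text
time_s: 14.78
eef_pos: [0.6006, -0.0879, 0.0988]
orientation: [-0.002, 0.708, 0.706, -0.003]
force: [-4.5, 0.2, 14.0]
gripper_width: 0.219
finger_force: 60.0
```

{"name": "drive_tool", "arguments": {"motion": [{"dx": 0.009,"dy": 0.012,"dz": 0,"turn": 0,"gripper": 1},{"dx": 0.021,"dy": 0.02,"dz": 0,"turn": 0,"gripper": 1},{"dx": 0.035,"dy": 0.023,"dz": 0,"turn": 0,"gripper": 1},{"dx": 0.049,"dy": 0.022,"dz": 0,"turn": 0,"gripper": 1},{"dx": 0.062,"dy": 0.016,"dz": 0,"turn": 0,"gripper": 1},{"dx": 0.073,"dy": 0.005,"dz": 0,"turn": 0,"gripper": 1},{"dx": 0.079,"dy": -0.008,"dz": 0,"turn": 0,"gripper": 1},{"dx": 0.08,"dy": -0.023,"dz": 0,"turn": 0,"gripper": 1},{"dx": 0.075,"dy": -0.037,"dz": 0,"turn": 0,"gripper": 1},{"dx": 0.067,"dy": -0.049,"dz": 0,"turn": 0,"gripper": 1},{"dx": 0.056,"dy": -0.056,"dz": 0,"turn": 0,"gripper": 1},{"dx": 0.049,"dy": -0.059,"dz": 0,"turn": 0,"gripper": 1}]}}

```text
time_s: 16.27
eef_pos: [0.544, -0.0373, 0.0989]
orientation: [-0.0, 0.707, 0.707, 0.0]
force: [2.2, 3.1, 6.9]
gripper_width: 0.216
finger_force: 59.5
```

{"name": "drive_tool", "arguments": {"motion": [{"dx": -0.004,"dy": -0.001,"dz": 0,"turn": 0,"gripper": 1},{"dx": -0.008,"dy": -0.0015,"dz": 0,"turn": 0,"gripper": 1},{"dx": -0.008,"dy": -0.0015,"dz": 0,"turn": 0,"gripper": 1},{"dx": -0.008,"dy": -0.0015,"dz": 0,"turn": 0,"gripper": 1}]}}

```text
time_s: 16.77
eef_pos: [0.5424, -0.0455, 0.0988]
orientation: [-0.0, 0.707, 0.707, -0.0]
force: [0.4, 2.5, 8.4]
gripper_width: 0.217
finger_force: 59.6
```

{"name": "drive_tool", "arguments": {"motion": [{"dx": -0.0006,"dy": 0,"dz": 0,"turn": 0,"gripper": 1},{"dx": -0.0006,"dy": 0,"dz": 0,"turn": 0,"gripper": 1},{"dx": -0.0006,"dy": 0,"dz": 0,"turn": 0,"gripper": 1},{"dx": -0.0006,"dy": 0,"dz": 0,"turn": 0,"gripper": 1},{"dx": -0.0006,"dy": 0,"dz": 0,"turn": 0,"gripper": 1},{"dx": -0.0006,"dy": 0,"dz": 0,"turn": 0,"gripper": 1}]}}

```text
time_s: 17.52
eef_pos: [0.5424, -0.0455, 0.0988]
orientation: [-0.001, 0.707, 0.707, 0.0]
force: [0.5, 1.7, 8.8]
gripper_width: 0.218
finger_force: 59.6
```

```bash
python3 - <<'E'
from rig import r
from h import *
s=r.sense();print(s["eef_pos"],s["force"],abs(s["qvel"]).max(),s["finger_force"])
a=r.camera("scene");b=r.camera("side")
cv2.imwrite("pics/end.png",np.hstack([cv2.resize(a[170:270,260:390,::-1],(390,300)),cv2.resize(b[150:250,290:390,::-1],(300,300))]))
print(r.sense()["eef_pos"])
E
```

```text
[ 0.54240191 -0.04546053  0.09884326] [0.4733939  1.68039052 8.79739238] 0.0014037838264107253 59.576770663261414
[ 0.54241121 -0.04547112  0.09884168]
```

View pics/end.png

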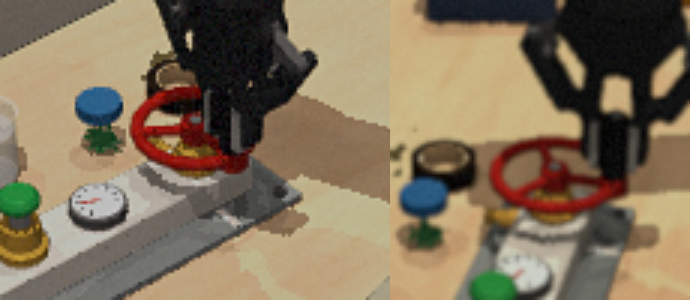

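The view matches the one at the stop. The handle is about 0.6 mm short because of stiction, so I give it one small nudge.

{"name": "drive_tool", "arguments": {"motion": [{"dx": -0.0012,"dy": 0,"dz": 0,"turn": 0,"gripper": 1},{"dx": -0.0015,"dy": 0,"dz": 0,"turn": 0,"gripper": 1},{"dx": -0.0015,"dy": 0,"dz": 0,"turn": 0,"gripper": 1},{"dx": -0.0015,"dy": 0,"dz": 0,"turn": 0,"gripper": 1},{"dx": -0.0015,"dy": 0,"dz": 0,"turn": 0,"gripper": 1},{"dx": -0.0015,"dy": 0,"dz": 0,"turn": 0,"gripper": 1}]}}

```text
time_s: 18.38
eef_pos: [0.5423, -0.0467, 0.0988]
orientation: [-0.001, 0.707, 0.707, 0.0]
force: [0.2, 2.5, 9.6]
gripper_width: 0.214
finger_force: 59.6
```

{"name": "drive_tool", "arguments": {"motion": [{"dx": 0.0018,"dy": 0,"dz": 0,"turn": 0,"gripper": 1},{"dx": 0.0018,"dy": 0,"dz": 0,"turn": 0,"gripper": 1},{"dx": 0.0018,"dy": 0,"dz": 0,"turn": 0,"gripper": 1},{"dx": 0.0018,"dy": 0,"dz": 0,"turn": 0,"gripper": 1},{"dx": 0.0018,"dy": 0,"dz": 0,"turn": 0,"gripper": 1},{"dx": 0.0018,"dy": 0,"dz": 0,"turn": 0,"gripper": 1}]}}

```text
time_s: 19.12
eef_pos: [0.5423, -0.0466, 0.0988]
orientation: [-0.0, 0.707, 0.707, -0.001]
force: [0.8, 0.1, 8.7]
gripper_width: 0.217
finger_force: 59.6
```

The handle is still, with no side force, within 1° of two full turns.

```bash
python3 -c "
from rig import r
print(r.finish_job())"
```

```text
the job is handed in; nothing more can be done
None
```

The job is handed in at about 19 s: the plunger was pushed to its stop and sprang back, then the valve was closed to its stop and opened two turns (within about 1° by the arm's own reading), with the crank handle still gripped and at rest and no contact with the bystanders seen.

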